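# Refill the spring-loaded beaker dispenser at the breakfast table

## Task

The breakfast table's beaker dispenser is down to one beaker: refill it with the two on the table. Stand the fallen beaker upright on the table and let go of it before you load it, then set the beakers on the pile one on another, foot down, and press the pile down until both are in the dispenser and the two catches have sprung back over the shoulder of the top one, so that the pile stays down when you let go. Leave the mug, the sugar bowl and the teaspoon where they are.

Things in the scene. Friction and masses are not known exactly. Their poses are not given: they have to be found in the camera images.
- beaker_fallen: White stoneware beaker, blue band, lying on its belly. 68 mm high: foot ring dia 37, 4 high; belly dia 67 from 11 to 34 mm above the foot; flat shoulder at 34; neck dia 53 from there to the open rim (mouth dia 43). 130 to 270 g, mass centre 26 mm above the foot. Origin: centre of the foot's underside, +z to the rim. Stacked foot in rim, each origin is 64 mm above the one below.
- beaker_upright: A second beaker of the same kind, standing upright on the table at the start. Origin: centre of the foot's underside, +z to the rim.
- beaker_in: A third beaker of the same kind, already in the dispenser and held down by the catches at the start. Origin: centre of the foot's underside, +z to the rim.
- dispenser: Fixed steel dispenser, base 135 (x) by 165 (y). Four guide rods round the pile (1.5 mm clearance to a belly) up to 195 mm over the table; top plate 100 by 120 whose upper face is at 193; on the +y and -y sides a column and catch housing up to 225 mm, from 45 to 82 mm off the axis. Its +x and -x sides are open for fingers. Origin: centre of the base on the table, +z up.
- seat (a point): Point on the dispenser's vertical axis, 205 mm above the table, at the height of the catches' undersides. A beaker held by the catches has its shoulder at this height, its foot 34 mm below it and its rim 34 mm above it. Axes as the dispenser's.
- platform (a joint): Travel of the spring-loaded platform down the dispenser, m: 0 = empty, at the top; 0.030 with one beaker under the catches (as at the start), 0.094 with two, 0.158 with three; bottom stop 0.172. The spring lifts with 6 N + 60 N/m x travel, less 1.5 N for the platform and the pile's weight: pressing the pile down takes about 5 to 15 N.
- catch_left (a joint): Black sprung catch on the dispenser's +y side, m: 0 = sprung in (nose 28.5 mm from the axis, over the shoulder), up to 0.008 as it is pushed out. Its nose is sloped on top: the belly of a beaker pressed down pushes it about 5 mm aside and it springs back once the shoulder is below it. Flat underneath, it then holds the beaker down.
- catch_right (a joint): The same catch on the dispenser's -y side.
- mug: Blue mug with a handle, dia 84, 95 mm high, standing on the table; a bystander. Origin: centre of its underside.
- sugar_bowl: Closed white sugar bowl, dia 90, 93 mm high; a bystander. Origin: centre of its underside.
- teaspoon: Steel spoon 140 mm long lying on the table; a bystander. Origin: on its underside near its middle.
Things that resemble listed ones, but are neither listed nor needed, are in the scene too. What is shaped like the beaker_fallen but orange or red is not meant.

How it is judged:
By the outcome, as a careful person would: the job done as asked, in the order asked, and still so for the second after the job is handed in, with the robot touching nothing.
It also fails if it takes over 72 s, if anything falls off the work surface, if the arm or the gripper's body presses on something with over 40 N, if the wrist force passes 120 N, or if a joint passes its speed limit or range.

## Robot

A 6-joint arm with a two-finger parallel gripper is mounted at the origin on the work surface. World frame = base frame: x ahead of the robot, y to its left, z up, the work surface at z = 0. Lengths are in mm, angles in rad, forces in N, time in s.
With the tool pointing down it reaches from about 275 to 1000 mm from the base axis. Payload 8.4 kg.
Tool frame: the origin (TCP) lies at the very end of the fingers, on their centre line; the grasp point (between the pads) lies 19 mm behind it; z points along the fingers, y is the line along which they close (so a half turn about z gives the same grasp; the last joint's range is limited). The gripper opens to 85 mm and grips with 20 to 120 N. Pads are 22 mm wide; open, the fingers measure 114 mm over their backs; the gripper's body (76 mm by 85 mm) begins 54 mm behind the grasp point. The pads swing forward as they close: fully open they stand 13 mm farther back than shut.
Start: joints at [-1.132, 0.353, 1.633, -0, 1.155, -0.002], TCP at [266.663, -565.26, 231.281] pointing down, gripper open.
Joint ranges: [-2.63, 2.63], [-0.92, 2.1], [0.06, 2.66], [-1.3, 4.44], [0, 2.69], [-3.02, 3.02]. Speed limits (rad/s): [2.22, 2.22, 2.79, 3.14, 3.14, 3.14].

## Interface

Orientations are given as [roll, pitch, yaw] about the fixed x, y, z axes, in that order (R = Rz(yaw) Ry(pitch) Rx(roll)).
In Python, from rig import sensors, grab_frame, camera_params, order gives the robot as it stands. The module is installed in compiled form; this text tells all that it offers.
- The arm moves only by the tool move_arm, never from a script. Its argument "motion" is a list of rows, each a list of 7 numbers: the turn, a rotation vector about the tool's x, y, z in fractions of the full range, 1 being pi rad, then the shift along the tool's x, y, z in parts of the range, where 1.0 means 1 m, then the finger opening in m, from 0 to 0.0854. A call has 1 to 8 rows; each row is the pose to reach, as a shift and turn from the pose commanded when the call began, along the tool's axes at that moment; what a row does not reach only later rows make up. A row lasts 1/8 s, in which the tool goes at most 62.5 mm and 10.7 degrees, less where a joint would pass 70% of its speed; a pose out of reach is approached as far as the arm can. Shift and turn numbers lie between -1 and 1, and a call with a number outside is refused. A call with a gripper value outside its range is refused whole. The fingers move at their own pace and stop on an object; "grip_force" is the grip in N (left out, the last holds). Time passes only in rows, so rows that repeat a pose let the fingers close. It gives the time, the measured TCP pose, the force, the opening and the grip force at its end, in the units of the state.
- sensors.sense(): the state, without advancing time (a new reading comes with each control period).
- grab_frame(name): name is "scene" or "top"; returns (picture, depth): 384x512x3 uint8, red, green, blue; 384x512 float32, mm along the optical axis (not along the pixel's ray), 0 where there is no reading.
- camera_params(name): a dict with "camera_matrix" (3x3 intrinsics, pixels), "world_from_camera" (4x4, takes a point from camera to world coordinates). Camera axes: x right, y down, z forward; pixel columns grow to the right and rows downward; lengths in mm; the calibration is good to about 2 mm. A picture is of the moment at which its call begins. camera_params takes no time and is no camera call.
- order.sign_off(): hands the job in; it is judged then, once.
The state is a dict: "clock": time; "qpos": joint angles; "qvel": joint speeds; "joint_efforts": joint torques, N m; "eef_pos": TCP position; "tcp_rot": TCP orientation; "contact_force": force on the tool from outside, world axes, zero at the start; "wrist_torque": the same for the moment, N m; "opening": opening from 0.0 (shut) to 1.0 (fully open); "grasp_force": force on a finger pad.
Only numpy, scipy, OpenCV 4.12 (cv2) and the standard library are available. Lean on these libraries where they do the work, as an engineer would, in place of code of your own. Each camera call takes 0.05 s, during which the arm holds its last target. There are 200 camera calls.

## Working session

There is one attempt and no reset: what is moved stays moved. The work goes in short steps, Python scripts to look and compute and a tool call to move; the robot and the scene stay as the last step left them, time stands still between calls to the robot, and variables do not carry over. Pictures are saved under pics/ and viewed, at most 10 in all, crops included, and the job is handed in when it is done.

Besides the shell and the picture viewer there is one more tool, called as name([rows], argument=value, ...), one row to a line, values as JSON. move_arm: Moves the arm, as the interface text tells. Its arguments: {"type":"object","properties":{"motion":{"type":"array","items":{"type":"array","items":{"type":"number"}}},"grip_force":{"type":"number"}},"required":["motion"]}

```bash
mkdir -p pics
cat > h.py <<'E'
import numpy as np, cv2
from rig import sensors, grab_frame, camera_params, order
def shot(n,f):
    p,d=grab_frame(n); cv2.imwrite(f'pics/{f}.png',p[:,:,::-1]); np.savez(f'pics/{f}.npz',p=p,d=d); return p,d
def cloud(n,d):
    c=camera_params(n);K=np.array(c['camera_matrix']);T=np.array(c['world_from_camera'])
    v,u=np.mgrid[:d.shape[0],:d.shape[1]]
    P=np.stack([(u-K[0,2])/K[0,0]*d,(v-K[1,2])/K[1,1]*d,d],-1)
    return P@T[:3,:3].T+T[:3,3]
E
python3 - <<'E'
from h import *
for n in('top','scene'):
    shot(n,n+'0'); c=camera_params(n); print(n,np.round(c['camera_matrix'],1).tolist(),np.round(c['world_from_camera'],3).tolist())
a=cv2.imread('pics/top0.png');cv2.imwrite('pics/top0b.png',cv2.resize(a,(800,600)))
a=cv2.imread('pics/scene0.png');cv2.imwrite('pics/scene0b.png',cv2.resize(a,(800,600)))
print(sensors.sense())
E
```

```text
top [[414.8, 0.0, 256.5], [0.0, 414.8, 193.7], [0.0, 0.0, 1.0]] [[-0.025, -0.994, 0.11, 426.579], [-1.0, 0.024, -0.011, -59.831], [0.008, -0.111, -0.994, 1398.572], [0.0, 0.0, 0.0, 1.0]]
scene [[366.5, 0.0, 258.4], [0.0, 366.5, 189.8], [0.0, 0.0, 1.0]] [[0.812, 0.42, -0.406, 964.595], [0.584, -0.604, 0.543, -624.957], [-0.017, -0.678, -0.735, 891.064], [0.0, 0.0, 0.0, 1.0]]
{'clock': 0.1, 'qpos': array([-1.13239018e+00,  3.53598402e-01,  1.63400902e+00, -3.99580449e-06,
        1.15519259e+00, -2.40665787e-03]), 'qvel': array([-0.00017794, -0.00283941, -0.00280728,  0.00033742,  0.00170852,
        0.00088121]), 'joint_efforts': array([ 7.81832878e-04, -6.06353974e+01, -3.42818427e+01,  8.40948610e-05,
        3.95220224e-03, -1.05312128e-05]), 'eef_pos': array([ 266.49874683, -564.89708364,  230.64627561]), 'tcp_rot': array([-3.14038529e+00,  7.47993844e-07,  4.40814423e-01]), 'contact_force': array([-0.24129767,  0.74425311, -0.1335115 ]), 'wrist_torque': array([ 0.06347799, -0.00709247,  0.01158598]), 'grasp_force': 0.0, 'opening': 0.9979953011731204}
```

View pics/top0b.png

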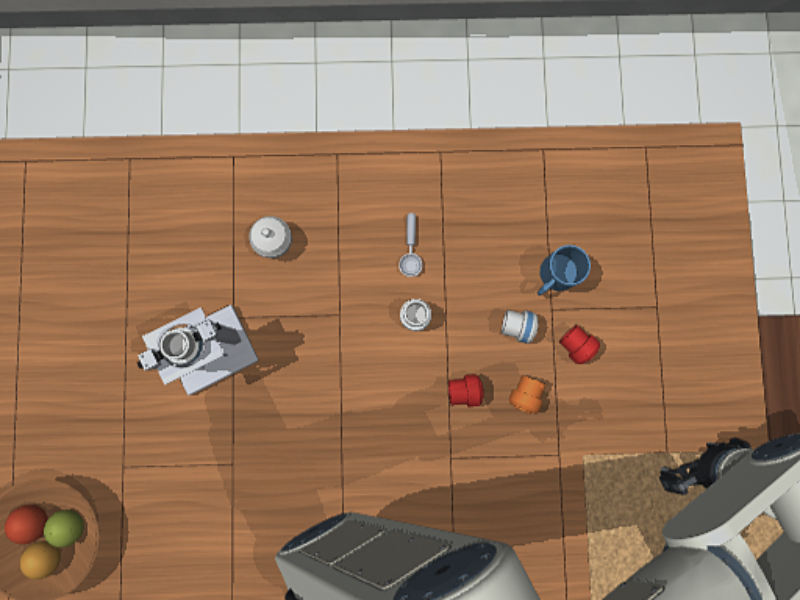

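View pics/scene0b.png

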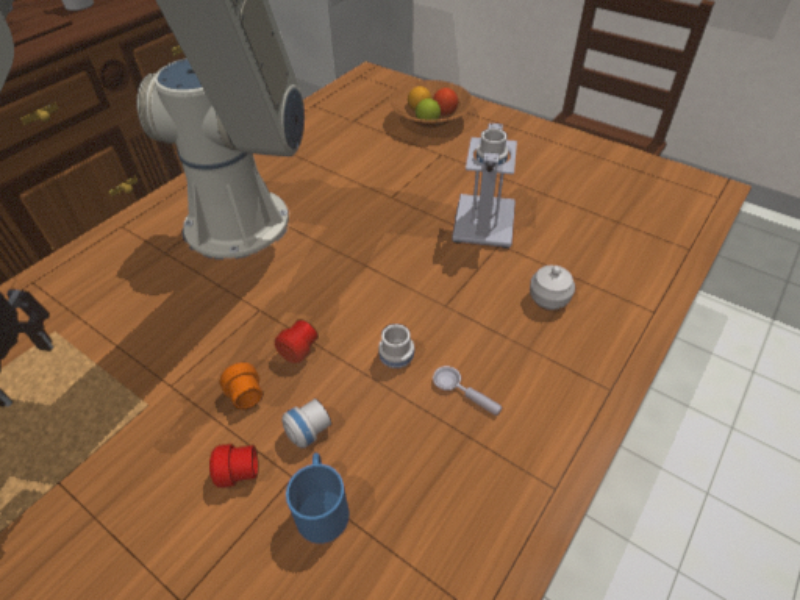

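The top view shows the fallen beaker at (520,325), the upright one at (416,315), the dispenser at (180,345), and decoys at (580,345), (466,390) and (528,394). The scene view agrees. Next I'll measure positions.

```bash
cat >> h.py <<'E'
from scipy.optimize import least_squares
def circ(Q):
    r=least_squares(lambda p:np.hypot(Q[:,0]-p[0],Q[:,1]-p[1])-p[2],[*Q.mean(0)[:2],25],loss='soft_l1',f_scale=1.5)
    return np.round(r.x,1),round(float(np.abs(r.fun).mean()),2)
E
python3 - <<'E'
from h import *
for n in('top','scene'):
    z=np.load(f'pics/{n}0.npz');p=z['p'];P=cloud(n,z['d']);X,Y,Z=P[...,0],P[...,1],P[...,2]
    m=(Z<8)&(Z>-8)&(abs(X-450)<200)&(abs(Y+50)<250); print(n,'table z',np.median(Z[m]))
    hsv=cv2.cvtColor(p,cv2.COLOR_RGB2HSV); notbrown=(hsv[...,1]<90)|((hsv[...,0]>90)&(hsv[...,0]<130))
    k,l,st,c=cv2.connectedComponentsWithStats(((Z>12)&(X>200)&notbrown&(Z<260)).astype(np.uint8))
    for i in range(1,k):
        if st[i,4]<60: continue
        M=l==i;Q=P[M]; print(i,st[i].tolist(),'med',np.round(np.median(Q,0)),'min',np.round(Q.min(0)),'max',np.round(Q.max(0)))
E
```

```text
top table z 0.38405477508786134
1 [260, 136, 6, 22, 110] med [ 743. -100.   17.] min [ 704. -109.   12.] max [777. -90.  27.]
2 [159, 138, 28, 27, 585] med [720. 194.  67.] min [682. 156.  24.] max [769. 245.  95.]
3 [344, 157, 34, 32, 484] med [ 640. -419.   69.] min [ 588. -462.   12.] max [ 681. -363.  101.]
14 [256, 191, 20, 21, 324] med [ 553. -104.   34.] min [ 521. -136.   14.] max [587. -72.  75.]
15 [88, 195, 77, 58, 2694] med [485. 316. 191.] min [398. 233.  12.] max [584. 409. 245.]
16 [321, 198, 24, 22, 379] med [ 523. -322.   58.] min [ 488. -360.   12.] max [ 559. -285.   75.]
scene table z 1.0687410392945935
7 [442, 0, 70, 41, 500] med [ 737. 1960.   36.] min [ 560. 1382.   12.] max [ 860. 1980.  204.]
8 [378, 2, 37, 25, 61] med [ 332. 1409.   48.] min [ 283. 1388.   42.] max [ 484. 1429.  136.]
63 [290, 79, 41, 79, 2045] med [510. 307. 100.] min [395. 236.  12.] max [584. 435. 242.]
64 [339, 170, 29, 28, 633] med [732. 180.  61.] min [684. 154.  14.] max [770. 239.  95.]
65 [242, 207, 23, 28, 506] med [ 558. -112.   42.] min [ 519. -137.   12.] max [587. -76.  72.]
68 [284, 234, 37, 31, 192] med [ 734. -101.   17.] min [ 653. -120.   12.] max [777. -71.  23.]
70 [181, 255, 31, 31, 621] med [ 535. -333.   56.] min [ 492. -361.   16.] max [ 557. -285.   71.]
71 [183, 290, 40, 56, 1249] med [ 639. -419.   64.] min [ 594. -462.   12.] max [ 683. -364.   99.]
```

Run:
```python
from h import *
A=[];C=[]
for n in('top','scene'):
    z=np.load(f'pics/{n}0.npz');p=z['p'];P=cloud(n,z['d']);X,Y,Z=P[...,0],P[...,1],P[...,2]
    hsv=cv2.cvtColor(p,cv2.COLOR_RGB2HSV)
    nb=(hsv[...,1]<90)|((hsv[...,0]>90)&(hsv[...,0]<130))
    blue=(hsv[...,0]>95)&(hsv[...,0]<130)&(hsv[...,1]>70)
    print(n)
    # upright
    u=nb&(abs(X-553)<45)&(abs(Y+104)<45)
    q=P[u&(Z>62)];print(' up rim',circ(q),len(q)); q=P[u&(Z>28)&(Z<40)];print(' up mid',np.round(q.mean(0)),len(q))
    # fallen
    f=nb&(abs(X-524)<50)&(abs(Y+322)<50)&(Z>12)
    b=P[f&blue]; c=b[:,:2].mean(0);w,v=np.linalg.eigh(np.cov((b[:,:2]-c).T)); print(' band',len(b),np.round(b.mean(0)),np.round(np.sqrt(w),1),'normal ang',np.degrees(np.arctan2(v[1,0],v[0,0])))
    A.append(P[f]);C.append(blue[f])
    # dispenser
    d=nb&(abs(X-485)<90)&(abs(Y-316)<90)
    q=P[d&(Z>234)&(Z<246)];print(' rim in',circ(q),len(q),np.round(np.median(q[:,2]),1))
    for lo,hi in((218,230),(188,198),(-5,25)):
        q=P[d&(Z>lo)&(Z<hi)]
        if len(q)>20:
            r=cv2.minAreaRect(q[:,:2].astype(np.float32)); print(' slab',lo,hi,len(q),np.round(r[0]),np.round(r[1]),round(r[2],1))
    a=cv2.imread(f'pics/{n}0.png')
    s=(a[165:260,80:180],a[185:235,305:365]) if n=='top' else (a[70:165,280:380],a[245:295,165:225])
    cv2.imwrite(f'pics/{n}c.png',np.hstack([cv2.resize(s[0],(400,380)),cv2.resize(s[1],(400,380))]))
cv2.imwrite('pics/c.png',cv2.resize(np.vstack([cv2.imread('pics/topc.png'),cv2.imread('pics/scenec.png')]),(631,600)))
P=np.vstack(A);np.savez('pics/fallen.npz',P=P,b=np.hstack(C))
```

```text
top
 up rim (array([ 554.4, -104.3,   23.9]), 1.39) 79
 up mid [ 552. -104.   33.] 191
 band 72 [ 518. -336.   61.] [ 3.5 17.6] normal ang -104.31484083182264
 rim in (array([491.6, 333.6,  24. ]), 1.63) 124 238.8
 slab 218 230 288 [490. 332.] [ 48. 160.] 25.2
 slab 188 198 697 [493. 330.] [101. 130.] 25.6
 slab -5 25 985 [496. 338.] [148. 172.] 24.5
scene
 up rim (array([ 553.4, -103.6,   24. ]), 1.74) 119
 up mid [ 558. -111.   34.] 167
 band 91 [ 534. -339.   59.] [ 2.9 15. ] normal ang -104.49781066858834
 rim in (array([490.8, 334.4,  23.9]), 1.77) 89 238.5
 slab 218 230 171 [495. 330.] [ 48. 152.] 17.2
 slab 188 198 322 [492. 331.] [100. 135.] 25.5
 slab -5 25 809 [490. 333.] [140. 168.] 26.0
```

View pics/c.png

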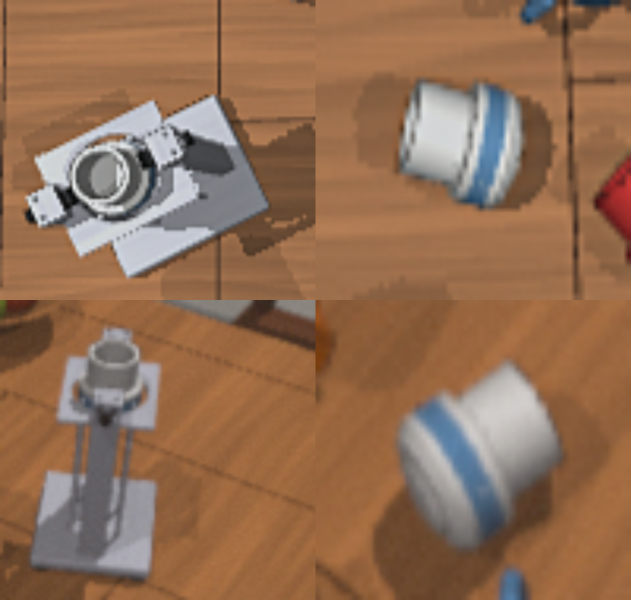

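Run:
```python
from h import *
z=np.load('pics/fallen.npz');P=z['P'];b=z['b'];a=np.radians(75.6);h=np.array([np.cos(a),np.sin(a)]);n=np.array([h[1],-h[0]])
s=P[:,:2]@h;t=P[:,:2]@n;Z=P[:,2]
print('s range',np.percentile(s,[0.5,2,50,98,99.5]),'band s',np.percentile(s[b],[5,50,95]))
# lateral centre from circle fit in (t,z) slices
for lo,hi in((2,20),(20,32)):
    s0=np.percentile(s,99)
    m=(s<s0-lo)&(s>s0-hi)&(Z>25);print(lo,hi,circ(np.c_[t[m],Z[m]]))
m=b;print('band',circ(np.c_[t[m],Z[m]]))
for k in range(int(s.min()),int(s.max()),4):
    m=(s>=k)&(s<k+4)
    if m.sum()>3:print(k,m.sum(),np.round(Z[m].max(),0),np.round(np.percentile(t[m],[3,97]),0))
```

```text
s range [-216.9312408  -216.5673805  -186.63294019 -150.11919596 -148.95771694] band s [-200.85918565 -196.06200618 -191.17251608]
2 20 (array([588.5,  35.4,  25.1]), 1.39)
20 32 (array([588.8,  35.5,  25.2]), 1.25)
band (array([588.9,  36.2,  31.6]), 1.5)
-217 49 62.0 [573. 608.]
-213 78 69.0 [565. 616.]
-209 66 70.0 [561. 620.]
-205 62 71.0 [562. 620.]
-201 64 71.0 [561. 621.]
-197 69 73.0 [560. 621.]
-193 69 75.0 [559. 621.]
-189 58 71.0 [561. 619.]
-185 61 68.0 [561. 619.]
-181 49 63.0 [565. 614.]
-177 47 62.0 [567. 613.]
-173 53 65.0 [567. 613.]
-169 49 62.0 [568. 613.]
-165 52 66.0 [566. 614.]
-161 43 64.0 [569. 614.]
-157 59 62.0 [566. 613.]
-153 61 65.0 [567. 614.]
-149 6 62.0 [572. 611.]
```

```bash
cat >> h.py <<'E'
from scipy.spatial.transform import Rotation as Ro
def frame(a,y):   # tool z=a (approach), tool y
    a=np.array(a,float);a/=np.linalg.norm(a);y=np.array(y,float);y-=a*(y@a);y/=np.linalg.norm(y)
    return np.c_[np.cross(y,a),y,a]
def rows(targets,R0=None,p0=None):
    s=sensors.sense();R0=Ro.from_euler('xyz',s['tcp_rot']).as_matrix() if R0 is None else R0; p0=s['eef_pos'] if p0 is None else p0
    for R,p in targets:
        r=Ro.from_matrix(R0.T@R).as_rotvec(); d=R0.T@(np.array(p)-p0)
        print('row',np.round(r,3).tolist(),np.round(d/1000,4).tolist(),'need',round(max(np.degrees(np.linalg.norm(r))/10.7,np.linalg.norm(d)/62.5),1))
def st():
    s=sensors.sense();print(round(s['clock'],2),'q',np.round(s['qpos'],3).tolist(),'p',np.round(s['eef_pos'],1).tolist(),'rpy',np.round(s['tcp_rot'],3).tolist(),'F',np.round(s['contact_force'],1).tolist(),'open',round(s['opening']*85.4,1),'g',round(s['grasp_force'],1))
E
python3 - <<'E'
from h import *
z=np.load('pics/top0.npz');p=z['p'];P=cloud('top',z['d']);X,Y,Z=P[...,0],P[...,1],P[...,2]
hsv=cv2.cvtColor(p,cv2.COLOR_RGB2HSV);m=((hsv[...,1]>200)&((hsv[...,0]<18)|(hsv[...,0]>170))&(Z>15)&(Z<90)&(X>300)&(Y<0)&(Y>-500)).astype(np.uint8)
k,l,s,c=cv2.connectedComponentsWithStats(m)
for i in range(1,k):
    if s[i,4]>60:
        q=P[l==i];print(np.round(np.percentile(q,[2,98],axis=0)).tolist())
a=np.radians(75.6);h=np.array([np.cos(a),np.sin(a),0]);n=np.array([h[1],-h[0],0]);t=np.radians(20)
app=-np.array([0,0,1])*np.cos(t)-h*np.sin(t)
R=frame(app,n);g=-164.5*h+589*n+np.array([0,0,33.5]);tcp=g+19*app
print('tcp',tcp,'g',g)
rows([(R,tcp-120*app),(R,tcp)])
E
```

```text
tcp [ 527.9699134  -312.10449763   15.64584021] g [ 529.58599547 -305.81027355   33.5       ]
row [-0.154, -0.327, -0.869] [0.3705, -0.1485, 0.1024] need 6.6
row [-0.154, -0.327, -0.869] [0.3443, -0.1168, 0.2151] need 6.8
```

Units first: turns go in shares of pi rad. So -0.869 rad / 3.1416 = -0.2766.

move_arm([
  [-0.049, -0.1041, -0.2766, 0.3705, -0.1485, 0.1024, 0.07],
  [-0.049, -0.1041, -0.2766, 0.3705, -0.1485, 0.1024, 0.07],
  [-0.049, -0.1041, -0.2766, 0.3705, -0.1485, 0.1024, 0.07],
  [-0.049, -0.1041, -0.2766, 0.3705, -0.1485, 0.1024, 0.07],
  [-0.049, -0.1041, -0.2766, 0.3705, -0.1485, 0.1024, 0.07],
  [-0.049, -0.1041, -0.2766, 0.3705, -0.1485, 0.1024, 0.07],
  [-0.049, -0.1041, -0.2766, 0.3705, -0.1485, 0.1024, 0.07],
  [-0.049, -0.1041, -0.2766, 0.3705, -0.1485, 0.1024, 0.07],
], grip_force=50)

```text
clock: 1.1
eef_pos: [539.7, -270.7, 127.7]
tcp_rot: [-3.141, 0.35, 1.323]
contact_force: [-0.7, -0.5, 0.8]
opening: 0.816
grasp_force: 0.0
```

Run:
```python
from h import *
st()
z=np.load('pics/top0.npz');p=z['p'];P=cloud('top',z['d']);X,Y,Z=P[...,0],P[...,1],P[...,2]
print(p[252,338],P[252,338])
q=P[(abs(X-430)<60)&(abs(Y+325)<80)&(Z>20)&(Z<80)];print(np.round(np.percentile(q,[1,99],axis=0)).tolist())
a=np.radians(75.6);h=np.array([np.cos(a),np.sin(a),0]);n=np.array([h[1],-h[0],0]);t=np.radians(20)
app=-np.array([0,0,1])*np.cos(t)-h*np.sin(t)
R=frame(app,n);g=-164.5*h+589*n+np.array([0,0,33.5]);tcp=g+19*app
rows([(R,tcp)])
```

```text
1.1 q [-0.272, 0.443, 1.811, -0.442, 0.929, 0.251] p [539.7, -270.7, 127.7] rpy [-3.141, 0.35, 1.323] F [-0.7, -0.5, 0.8] open 69.7 g 0.0
[206 118  62] [ 381.1248845  -329.99340645   63.99922047]
[[371.0, -365.0, 34.0], [418.0, -297.0, 71.0]]
row [0.0, 0.001, 0.003] [-0.002, -0.0011, 0.12] need 1.9
```

move_arm([
  [0, 0, 0, -0.002, -0.001, 0.05, 0.07],
  [0, 0, 0, -0.002, -0.001, 0.09, 0.07],
  [0, 0, 0, -0.002, -0.001, 0.12, 0.07],
  [0, 0, 0, -0.002, -0.001, 0.12, 0.07],
  [0, 0, 0, -0.002, -0.001, 0.12, 0.04],
  [0, 0, 0, -0.002, -0.001, 0.12, 0.04],
  [0, 0, 0, -0.002, -0.001, 0.12, 0.04],
  [0, 0, 0, -0.002, -0.001, 0.12, 0.04],
], grip_force=50)

```text
clock: 2.1
eef_pos: [527.7, -314.4, 18.1]
tcp_rot: [3.139, 0.35, 1.319]
contact_force: [-1.0, 1.3, 8.3]
opening: 0.606
grasp_force: 53.1
```

```bash
python3 -c "
from h import *
st(); shot('scene','g1')"
```

```text
2.1 q [-0.348, 0.608, 1.85, -0.543, 0.722, 0.323] p [527.7, -314.4, 18.1] rpy [3.139, 0.35, 1.319] F [-1.0, 1.3, 8.3] open 51.8 g 53.1
```

```bash
cat > t.py <<'E'
from h import *
s=sensors.sense();R0=Ro.from_euler('xyz',s['tcp_rot']).as_matrix();p0=s['eef_pos']
t=np.radians(20);Z=np.array([0,0,1.]);h=np.array([0,1.,0]);n=np.array([1.,0,0])
app=h*np.cos(t)-Z*np.sin(t);R=frame(app,n)
def tc(foot,R=R): return np.array(foot)+Z*50.7+19*R[:,2]
E
python3 - <<'E'
from t import *
rows([(R0,p0+[0,0,125]),(R,tc([440,60,100]))])
E
```

```text
row [0.0, 0.0, 0.0] [-0.0429, 0.0003, -0.1174] need 2.0
row [0.12, 1.563, -0.252] [0.2929, -0.1821, -0.2417] need 8.5
```

Converted, 1.563 rad / 3.1416 = 0.4975.

move_arm([
  [0, 0, 0, -0.0215, 0, -0.0587, 0.04],
  [0, 0, 0, -0.043, 0, -0.1174, 0.04],
  [0.0382, 0.4975, -0.0802, 0.2929, -0.1821, -0.2417, 0.04],
  [0.0382, 0.4975, -0.0802, 0.2929, -0.1821, -0.2417, 0.04],
  [0.0382, 0.4975, -0.0802, 0.2929, -0.1821, -0.2417, 0.04],
  [0.0382, 0.4975, -0.0802, 0.2929, -0.1821, -0.2417, 0.04],
  [0.0382, 0.4975, -0.0802, 0.2929, -0.1821, -0.2417, 0.04],
  [0.0382, 0.4975, -0.0802, 0.2929, -0.1821, -0.2417, 0.04],
])

```text
clock: 3.15
eef_pos: [445.6, 52.9, 144.4]
tcp_rot: [-3.086, -0.769, 1.463]
contact_force: [-0.0, 0.8, -3.3]
opening: 0.599
grasp_force: 54.4
```

Run:
```python
from t import *
st(); rows([(R,tc([440,60,60])),(R,tc([440,60,8]))])
```

```text
3.15 q [-0.403, 0.399, 2.085, 0.791, 1.146, -0.839] p [445.6, 52.9, 144.4] rpy [-3.086, -0.769, 1.463] F [-0.0, 0.8, -3.3] open 51.1 g 54.4
row [0.036, 0.451, -0.072] [-0.0105, -0.0057, 0.0461] need 2.5
row [0.036, 0.451, -0.072] [-0.0467, -0.0036, 0.0834] need 2.5
```

Converted, 0.451 rad / 3.1416 = 0.1436.

move_arm([
  [0.0115, 0.1436, -0.0229, -0.0105, -0.0057, 0.0461, 0.04],
  [0.0115, 0.1436, -0.0229, -0.0105, -0.0057, 0.0461, 0.04],
  [0.0115, 0.1436, -0.0229, -0.0105, -0.0057, 0.0461, 0.04],
  [0.0115, 0.1436, -0.0229, -0.0467, -0.0036, 0.0834, 0.04],
  [0.0115, 0.1436, -0.0229, -0.0467, -0.0036, 0.0834, 0.04],
])

```text
clock: 3.78
eef_pos: [438.3, 76.6, 48.7]
tcp_rot: [-3.117, -1.219, 1.548]
contact_force: [-0.6, 0.3, -0.5]
opening: 0.603
grasp_force: 54.5
```

Run:
```python
from t import *
st(); rows([(R,tc([440,60,0]))])
p,d=shot('scene','r1')
P=cloud('scene',d);X,Y,Zz=P[...,0],P[...,1],P[...,2]
m=(abs(X-440)<60)&(abs(Y-60)<60)&(Zz>-5)&(Zz<120);v,u=np.nonzero(m);print(v.min(),v.max(),u.min(),u.max())
c=p[max(0,int(v.mean())-60):int(v.mean())+60,max(0,int(u.mean())-80):int(u.mean())+80][:,:,::-1]
cv2.imwrite('pics/r1c.png',cv2.resize(c,None,fx=4,fy=4))
```

```text
3.77 q [-0.512, 0.871, 2.015, 0.991, 1.353, -1.334] p [438.3, 76.6, 48.7] rpy [-3.117, -1.219, 1.548] F [-0.6, 0.3, -0.5] open 51.5 g 54.5
row [-0.003, 0.003, -0.008] [-0.0038, 0.0018, 0.0027] need 0.1
159 198 229 279
```

View pics/r1c.png

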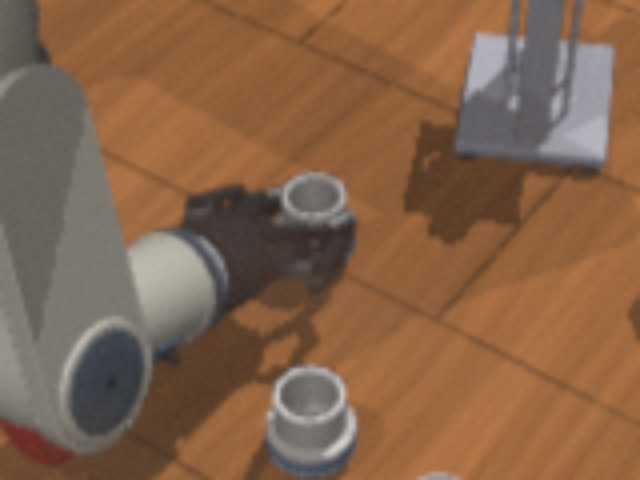

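move_arm([
  [0, 0, 0, -0.002, 0, 0.0007, 0.04],
  [0, 0, 0, -0.004, 0, 0.0014, 0.04],
  [0, 0, 0, -0.004, 0, 0.0014, 0.04],
])

```text
clock: 4.2
eef_pos: [439.8, 75.9, 47.7]
tcp_rot: [-3.136, -1.217, 1.566]
contact_force: [-0.4, -0.8, -1.4]
opening: 0.604
grasp_force: 54.4
```

Run:
```python
from t import *
st(); print(R0.T@(-Z))
```

```text
4.2 q [-0.512, 0.872, 2.013, 0.993, 1.35, -1.34] p [439.8, 75.9, 47.7] rpy [-3.136, -1.217, 1.566] F [-0.4, -0.8, -1.4] open 51.6 g 54.4
[-0.93796122  0.00178217  0.3467356 ]
```

move_arm([
  [0, 0, 0, -0.001, 0, 0.0004, 0.04],
  [0, 0, 0, -0.002, 0, 0.0008, 0.04],
  [0, 0, 0, -0.003, 0, 0.0012, 0.04],
  [0, 0, 0, -0.003, 0, 0.0012, 0.04],
])

```text
clock: 4.7
eef_pos: [439.3, 76.2, 43.4]
tcp_rot: [-3.13, -1.218, 1.56]
contact_force: [-0.6, 0.1, -1.9]
opening: 0.604
grasp_force: 54.5
```

Run:
```python
from t import *
st()
```

```text
4.7 q [-0.512, 0.881, 2.011, 0.994, 1.348, -1.345] p [439.3, 76.2, 43.4] rpy [-3.13, -1.218, 1.56] F [-0.6, 0.1, -1.9] open 51.6 g 54.5
```

move_arm([
  [0, 0, 0, -0.001, 0, 0.0004, 0.04],
  [0, 0, 0, -0.002, 0, 0.0007, 0.04],
  [0, 0, 0, -0.002, 0, 0.0007, 0.04],
])

```text
clock: 5.08
eef_pos: [439.3, 76.3, 43.3]
tcp_rot: [-3.132, -1.222, 1.562]
contact_force: [-2.0, -6.0, 12.8]
opening: 0.603
grasp_force: 55.7
```

Run:
```python
from t import *
st()
```

```text
5.08 q [-0.513, 0.884, 2.01, 0.995, 1.351, -1.347] p [439.3, 76.3, 43.3] rpy [-3.132, -1.222, 1.562] F [-2.0, -6.0, 12.8] open 51.5 g 55.7
```

move_arm([
  [0, 0, 0, 0.001, 0, -0.0004, 0.04],
  [0, 0, 0, 0.001, 0, -0.0004, 0.08],
  [0, 0, 0, 0.001, 0, -0.0004, 0.08],
  [0, 0, 0, 0.001, 0, -0.0004, 0.08],
  [0, 0, 0, 0.001, 0, -0.02, 0.08],
  [0, 0, 0, 0.001, 0, -0.06, 0.08],
  [0, 0, 0, 0.001, 0, -0.11, 0.08],
])

```text
clock: 5.95
eef_pos: [438.9, -28.4, 81.0]
tcp_rot: [-3.128, -1.218, 1.559]
contact_force: [0.0, 1.5, -0.2]
opening: 0.937
grasp_force: 0.0
```

Run:
```python
from t import *
st()
for n in('top','scene'):
    p,d=shot(n,n+'2');P=cloud(n,d);X,Y,Zz=P[...,0],P[...,1],P[...,2]
    hsv=cv2.cvtColor(p,cv2.COLOR_RGB2HSV)
    w=(hsv[...,1]<90)&(p.max(2)>90)
    for c in((440,60),(554,-104)):
        m=w&(abs(X-c[0])<40)&(abs(Y-c[1])<40)&(Zz>62)&(Zz<76); 
        if m.sum()>15: print(n,c,circ(P[m]),m.sum(),np.median(P[m],0).round(1))
cv2.imwrite('pics/s2.png',cv2.resize(cv2.imread('pics/scene2.png')[80:320,100:420],(800,600)))
```

```text
5.95 q [-0.675, 0.832, 1.903, 0.824, 1.486, -1.251] p [438.9, -28.4, 81.0] rpy [-3.128, -1.218, 1.559] F [0.0, 1.5, -0.2] open 80.0 g 0.0
top (440, 60) (array([438.9,  59.3,  23.9]), 1.39) 83 [441.2  60.8  68.1]
top (554, -104) (array([ 554.5, -104.4,   23.9]), 1.45) 80 [ 554.7 -104.7   67.9]
scene (440, 60) (array([438.7,  60. ,  23.8]), 1.92) 95 [439.6  58.6  67.8]
scene (554, -104) (array([ 553.5, -103.8,   24. ]), 1.89) 121 [ 553.6 -103.    67. ]
```

View pics/s2.png

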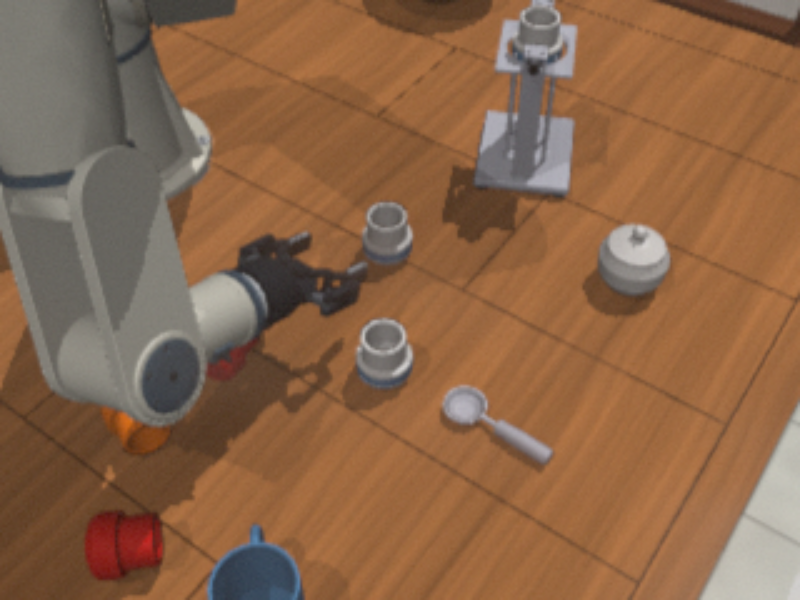

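```bash
cat > t.py <<'E'
from h import *
s=sensors.sense();R0=Ro.from_euler('xyz',s['tcp_rot']).as_matrix();p0=s['eef_pos']
Z=np.array([0,0,1.]);a=np.radians(25.3)
R=frame(-Z,[np.cos(a),np.sin(a),0])
E
python3 - <<'E'
from t import *
rows([(R0,p0+[0,-20,110]),(R,[438.8,59.6,150])])
E
```

```text
row [0.0, 0.0, 0.0] [0.0961, 0.0001, -0.0572] need 1.8
row [0.271, -1.192, -0.389] [0.0962, -0.0028, 0.0619] need 6.9
```

Converted, -1.192 rad / 3.1416 = -0.3794.

move_arm([
  [0, 0, 0, 0.048, 0, -0.028, 0.08],
  [0, 0, 0, 0.096, 0, -0.057, 0.08],
  [0.0863, -0.3794, -0.1238, 0.096, 0, -0.03, 0.08],
  [0.0863, -0.3794, -0.1238, 0.096, 0, -0.01, 0.08],
  [0.0863, -0.3794, -0.1238, 0.096, 0, 0.02, 0.08],
  [0.0863, -0.3794, -0.1238, 0.0962, -0.0028, 0.0619, 0.08],
  [0.0863, -0.3794, -0.1238, 0.0962, -0.0028, 0.0619, 0.08],
  [0.0863, -0.3794, -0.1238, 0.0962, -0.0028, 0.0619, 0.08],
])

```text
clock: 7.05
eef_pos: [437.3, 64.5, 150.2]
tcp_rot: [3.113, -0.147, 1.972]
contact_force: [-0.6, 0.6, -0.4]
opening: 0.937
grasp_force: 0.0
```

Run:
```python
from t import *
st();rows([(R,[438.8,59.6,100]),(R,[438.8,59.6,40])])
```

```text
7.05 q [0.029, 0.19, 2.08, 0.187, 0.907, -0.489] p [437.3, 64.5, 150.2] rpy [3.113, -0.147, 1.972] F [-0.6, 0.6, -0.4] open 80.0 g 0.0
row [0.032, -0.146, -0.042] [-0.0123, -0.002, 0.0489] need 0.8
row [0.032, -0.146, -0.042] [-0.0211, -0.0037, 0.1083] need 1.8
```

Converted, -0.146 rad / 3.1416 = -0.0465.

move_arm([
  [0.0102, -0.0465, -0.0134, -0.0123, -0.002, 0.0489, 0.08],
  [0.0102, -0.0465, -0.0134, -0.0123, -0.002, 0.0489, 0.08],
  [0.0102, -0.0465, -0.0134, -0.0123, -0.002, 0.0489, 0.08],
])

```text
clock: 7.42
eef_pos: [438.0, 60.0, 99.6]
tcp_rot: [-3.14, -0.009, 2.01]
contact_force: [2.1, -0.4, -0.0]
opening: 0.938
grasp_force: 0.0
```

Run:
```python
from t import *
st();rows([(R,[438.8,59.6,40])])
```

```text
7.42 q [0.127, 0.263, 2.124, 0.011, 0.759, -0.321] p [438.0, 60.0, 99.6] rpy [-3.14, -0.009, 2.01] F [2.1, -0.4, -0.0] open 80.1 g 0.0
row [-0.002, -0.009, -0.003] [-0.0012, 0.0007, 0.0595] need 1.0
```

move_arm([
  [0, 0, 0, 0, 0, 0.03, 0.08],
  [0, 0, 0, 0, 0, 0.06, 0.08],
  [0, 0, 0, 0, 0, 0.06, 0.08],
  [0, 0, 0, 0, 0, 0.06, 0.04],
  [0, 0, 0, 0, 0, 0.06, 0.04],
  [0, 0, 0, 0, 0, 0.06, 0.04],
  [0, 0, 0, 0, 0, 0.06, 0.04],
  [0, 0, 0, 0, 0, 0.06, 0.04],
], grip_force=50)

```text
clock: 8.43
eef_pos: [439.0, 60.3, 40.7]
tcp_rot: [3.141, -0.006, 2.011]
contact_force: [0.3, -2.6, 7.9]
opening: 0.607
grasp_force: 50.5
```

Run:
```python
from t import *
st();rows([(R,p0+[0,0,280]),(R,[491.2,334,320])])
```

```text
8.43 q [0.129, 0.376, 2.157, 0.01, 0.61, -0.32] p [439.0, 60.3, 40.7] rpy [3.141, -0.006, 2.011] F [0.3, -2.6, 7.9] open 51.8 g 50.5
row [0.001, -0.006, -0.002] [0.0016, 0.0003, -0.28] need 4.5
row [0.001, -0.006, -0.002] [0.2271, 0.164, -0.2778] need 6.3
```

move_arm([
  [0, 0, 0, 0, 0, -0.05, 0.04],
  [0, 0, 0, 0, 0, -0.11, 0.04],
  [0, 0, 0, 0.002, 0, -0.17, 0.04],
  [0, 0, 0, 0.05, 0.035, -0.22, 0.04],
  [0, 0, 0, 0.1, 0.07, -0.268, 0.04],
  [0, 0, 0, 0.15, 0.11, -0.268, 0.04],
  [0, 0, 0, 0.2, 0.145, -0.268, 0.04],
  [0, 0, 0, 0.2271, 0.164, -0.268, 0.04],
])

```text
clock: 9.43
eef_pos: [490.7, 336.3, 310.2]
tcp_rot: [3.141, -0.007, 2.011]
contact_force: [-0.0, -0.3, -2.3]
opening: 0.607
grasp_force: 54.3
```

```bash
cat > m.py <<'E'
from t import *
import sys
st();zr=float(sys.argv[1])
for n in('top','scene'):
    p,d=shot(n,n+sys.argv[2]);P=cloud(n,d);X,Y,Zz=P[...,0],P[...,1],P[...,2]
    hsv=cv2.cvtColor(p,cv2.COLOR_RGB2HSV);w=(hsv[...,1]<70)&(p.max(2)>100)
    for lo,hi in((zr-6,zr+5),(zr-40,zr-28),(zr-28,zr-8)):
        m=w&(abs(X-491)<45)&(abs(Y-334)<45)&(Zz>lo)&(Zz<hi)
        if m.sum()>15: print(n,lo,circ(P[m]),m.sum())
rows([(R,[491.2,334,276])])
E
python3 m.py 338 3; python3 -c "
import cv2,numpy as np
a=cv2.imread('pics/top3.png')[160:260,70:190];b=cv2.imread('pics/scene3.png')[40:140,260:380]
cv2.imwrite('pics/m3.png',cv2.resize(np.hstack([a,b]),(800,333),interpolation=cv2.INTER_CUBIC))"
```

```text
9.43 q [0.594, 0.24, 1.61, 0.007, 1.289, 0.152] p [490.7, 336.3, 310.2] rpy [3.141, -0.007, 2.011] F [-0.0, -0.3, -2.3] open 51.9 g 54.3
top 332.0 (array([490.4, 334.7,  23.4]), 1.35) 47
top 298.0 (array([495.1, 323.2,  19.7]), 4.4) 149
scene 332.0 (array([490.5, 341.6,  24.2]), 1.87) 92
scene 298.0 (array([490.3, 343.7,  30. ]), 2.89) 96
scene 310.0 (array([491.4, 341.4,  24. ]), 1.3) 95
row [0.001, -0.009, 0.002] [-0.0051, -0.002, 0.0333] need 0.5
```

View pics/m3.png

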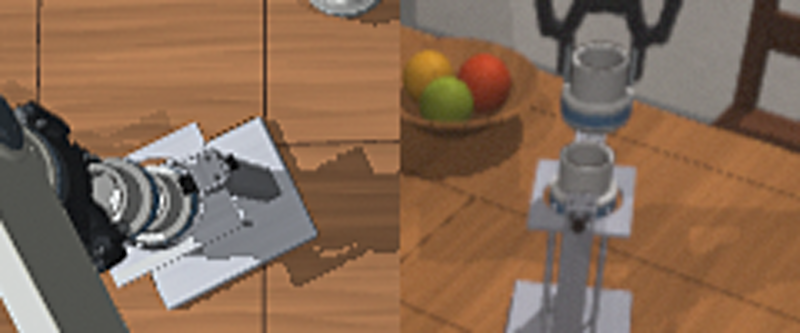

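move_arm([
  [0, 0, 0, 0, 0, 0, 0.04],
  [0, 0, 0, 0, 0, 0, 0.04],
])

```text
clock: 9.78
eef_pos: [490.4, 333.1, 308.7]
tcp_rot: [-3.14, -0.006, 2.01]
contact_force: [-0.4, -0.9, -2.3]
opening: 0.606
grasp_force: 54.3
```

```bash
python3 m.py 338 4
```

```text
9.78 q [0.59, 0.239, 1.615, 0.007, 1.288, 0.149] p [490.4, 333.1, 308.7] rpy [-3.14, -0.006, 2.01] F [-0.4, -0.9, -2.3] open 51.8 g 54.3
top 332.0 (array([490. , 331.5,  23.7]), 1.47) 49
top 298.0 (array([494.3, 320. ,  20.4]), 4.06) 122
scene 332.0 (array([489. , 332.4,  24.3]), 1.75) 90
scene 298.0 (array([488.1, 334.6,  30.5]), 2.86) 96
scene 310.0 (array([489.9, 332.3,  24.3]), 1.63) 106
row [-0.001, -0.007, -0.003] [0.0004, 0.001, 0.0328] need 0.5
```

move_arm([
  [0, 0, 0, 0.001, 0.0015, 0.012, 0.04],
  [0, 0, 0, 0.001, 0.0015, 0.022, 0.04],
  [0, 0, 0, 0.001, 0.0015, 0.03, 0.04],
  [0, 0, 0, 0.001, 0.0015, 0.033, 0.04],
  [0, 0, 0, 0.001, 0.0015, 0.035, 0.04],
  [0, 0, 0, 0.001, 0.0015, 0.035, 0.04],
])

```text
clock: 10.62
eef_pos: [491.3, 335.9, 273.5]
tcp_rot: [-3.14, -0.006, 2.011]
contact_force: [-2.6, -2.2, 2.6]
opening: 0.603
grasp_force: 54.7
```

```bash
python3 m.py 304 5
```

```text
10.62 q [0.593, 0.27, 1.653, 0.007, 1.219, 0.151] p [491.3, 335.9, 273.5] rpy [-3.14, -0.006, 2.011] F [-2.6, -2.2, 2.6] open 51.5 g 54.7
top 298.0 (array([491.3, 332.9,  22.8]), 1.35) 39
top 264.0 (array([494.7, 324.4,  21.7]), 4.33) 92
scene 298.0 (array([490.2, 335.3,  24.5]), 2.01) 77
scene 264.0 (array([489.1, 338. ,  29.7]), 3.11) 90
scene 276.0 (array([490.8, 334.7,  24.1]), 1.6) 100
row [-0.001, -0.007, -0.002] [-0.0017, -0.001, -0.0023] need 0.0
```

move_arm([
  [0, 0, 0, -0.0005, -0.0008, 0.003, 0.04],
  [0, 0, 0, -0.0005, -0.0008, 0.007, 0.04],
  [0, 0, 0, -0.0005, -0.0008, 0.012, 0.04],
  [0, 0, 0, -0.0005, -0.0008, 0.017, 0.04],
  [0, 0, 0, -0.0005, -0.0008, 0.02, 0.04],
], grip_force=70)

```text
clock: 11.35
eef_pos: [491.1, 335.5, 253.0]
tcp_rot: [-3.141, -0.007, 2.011]
contact_force: [-0.0, 0.8, 4.7]
opening: 0.599
grasp_force: 74.4
```

```bash
python3 m.py 284 6
```

```text
11.35 q [0.593, 0.286, 1.677, 0.007, 1.178, 0.15] p [491.1, 335.5, 253.0] rpy [-3.141, -0.007, 2.011] F [-0.0, 0.8, 4.7] open 51.2 g 74.4
top 278.0 (array([491.1, 332.4,  22.7]), 1.18) 37
top 244.0 (array([494. , 323.7,  21.5]), 3.88) 77
scene 278.0 (array([490.4, 334.2,  24. ]), 1.86) 58
scene 244.0 (array([488.3, 338.2,  29.9]), 2.9) 91
scene 256.0 (array([489.6, 334.2,  24.1]), 1.8) 105
row [-0.001, -0.007, -0.002] [-0.0012, -0.0005, -0.0229] need 0.4
```

move_arm([
  [0, 0, 0, 0, 0, 0.006, 0.04],
  [0, 0, 0, 0, 0, 0.012, 0.04],
  [0, 0, 0, 0, 0, 0.018, 0.04],
  [0, 0, 0, 0, 0, 0.024, 0.04],
  [0, 0, 0, 0, 0, 0.03, 0.04],
  [0, 0, 0, 0, 0, 0.035, 0.04],
  [0, 0, 0, 0, 0, 0.038, 0.04],
  [0, 0, 0, 0, 0, 0.038, 0.04],
])

```text
clock: 12.45
eef_pos: [491.0, 335.6, 215.3]
tcp_rot: [-3.141, -0.006, 2.011]
contact_force: [0.7, 1.2, 4.5]
opening: 0.6
grasp_force: 74.5
```

```bash
python3 m.py 245 7
```

```text
12.45 q [0.593, 0.322, 1.716, 0.007, 1.103, 0.15] p [491.0, 335.6, 215.3] rpy [-3.141, -0.006, 2.011] F [0.7, 1.2, 4.5] open 51.3 g 74.5
top 239.0 (array([490.1, 334.7,  24.2]), 1.47) 35
top 205.0 (array([495.8, 320.8,  19.4]), 4.36) 99
top 217.0 (array([496.2, 312.2,  29.3]), 3.59) 22
scene 239.0 (array([489.4, 334.5,  24.1]), 1.74) 72
scene 205.0 (array([487.5, 339. ,  30.7]), 2.65) 60
scene 217.0 (array([490.2, 334.3,  24.4]), 3.6) 114
row [-0.001, -0.006, -0.002] [-0.0011, -0.0005, -0.0606] need 1.0
```

move_arm([
  [0, 0, 0, 0, 0, 0.002, 0.04],
  [0, 0, 0, 0, 0, 0.004, 0.04],
  [0, 0, 0, 0, 0, 0.006, 0.04],
  [0, 0, 0, 0, 0, 0.008, 0.04],
  [0, 0, 0, 0, 0, 0.008, 0.04],
])

```text
clock: 13.18
eef_pos: [491.0, 335.7, 207.5]
tcp_rot: [-3.141, -0.007, 2.011]
contact_force: [1.3, 0.6, 7.5]
opening: 0.597
grasp_force: 74.7
```

```bash
python3 m.py 238 8
```

```text
13.18 q [0.593, 0.33, 1.724, 0.007, 1.088, 0.15] p [491.0, 335.7, 207.5] rpy [-3.141, -0.007, 2.011] F [1.3, 0.6, 7.5] open 51.0 g 74.7
top 232.0 (array([489.7, 334.8,  24.4]), 1.16) 31
top 198.0 (array([494.5, 322.1,  22.3]), 5.59) 70
top 210.0 (array([510.2, 313.4,  22.9]), 2.79) 24
scene 232.0 (array([489.6, 334.6,  24.2]), 1.83) 65
scene 198.0 (array([489.2, 337.3,  30.8]), 2.46) 47
scene 210.0 (array([490.3, 334.7,  24.7]), 4.55) 116
row [-0.0, -0.007, -0.002] [-0.0011, -0.0006, -0.0684] need 1.1
```

```bash
cat > rz.py <<'E'
from h import *
import sys
for f in sys.argv[1:]:
    z=np.load(f'pics/{f}.npz');p=z['p'];P=cloud('scene',z['d']);X,Y,Zz=P[...,0],P[...,1],P[...,2]
    w=(cv2.cvtColor(p,cv2.COLOR_RGB2HSV)[...,1]<70)&(p.max(2)>100)&(np.hypot(X-491,Y-334)<29)&(Zz>180)
    print(f,np.round(np.percentile(Zz[w],[90,95,98,99.5]),1),w.sum())
E
python3 rz.py scene0 scene5 scene6 scene7 scene8
```

```text
scene0 [240.1 240.6 241.2 241.8] 229
scene5 [301.6 302.3 303.4 339.3] 353
scene6 [281.  281.9 282.5 429.1] 263
scene7 [243.6 244.5 245.8 391.7] 220
scene8 [236.5 237.7 239.3 385.5] 197
```

move_arm([
  [0, 0, 0, 0, 0, -0.002, 0.04],
  [0, 0, 0, 0, 0, -0.004, 0.04],
  [0, 0, 0, 0, 0, -0.004, 0.04],
])

```text
clock: 13.65
eef_pos: [491.0, 335.7, 211.7]
tcp_rot: [-3.141, -0.007, 2.011]
contact_force: [-0.0, 0.5, 6.1]
opening: 0.597
grasp_force: 74.5
```

move_arm([
  [0, 0, 0, 0, 0, -0.001, 0.04],
  [0, 0, 0, 0, 0, -0.003, 0.04],
  [0, 0, 0, 0, 0, -0.003, 0.04],
])

```text
clock: 14.02
eef_pos: [490.8, 335.6, 212.1]
tcp_rot: [-3.14, -0.006, 2.011]
contact_force: [7.4, 5.6, -14.8]
opening: 0.598
grasp_force: 77.9
```

```bash
python3 m.py 240 9; python3 rz.py scene9
```

```text
14.03 q [0.593, 0.325, 1.719, 0.007, 1.098, 0.15] p [490.8, 335.6, 212.1] rpy [-3.14, -0.006, 2.011] F [7.4, 5.6, -14.8] open 51.1 g 77.9
top 234.0 (array([490.8, 333. ,  22.6]), 1.56) 36
top 200.0 (array([496.3, 321. ,  20.2]), 4.71) 104
top 212.0 (array([511.4, 313.4,  22.5]), 1.91) 20
scene 234.0 (array([489.8, 334.8,  24.2]), 1.71) 82
scene 200.0 (array([489.2, 335.3,  30.1]), 2.58) 49
scene 212.0 (array([490.3, 334.2,  24.6]), 4.33) 107
row [-0.002, -0.006, -0.002] [-0.0011, -0.0005, -0.0638] need 1.0
scene9 [240.4 241.2 242.2 383.4] 208
```

move_arm([
  [0, 0, 0, 0, 0, 0.003, 0.04],
  [0, 0, 0, 0, 0, 0.003, 0.078],
  [0, 0, 0, 0, 0, 0.003, 0.078],
  [0, 0, 0, 0, 0, 0.003, 0.078],
  [0, 0, 0, 0, 0, -0.02, 0.078],
  [0, 0, 0, 0, 0, -0.07, 0.078],
  [0, 0, 0, 0, 0, -0.1, 0.078],
  [0, 0, 0, 0, 0, -0.1, 0.078],
], grip_force=50)

```text
clock: 15.12
eef_pos: [492.1, 335.6, 317.1]
tcp_rot: [3.138, -0.007, 2.011]
contact_force: [0.1, -0.5, -0.4]
opening: 0.912
grasp_force: 0.0
```

```bash
python3 - <<'E'
from t import *
st();shot('scene','scene10');shot('top','top10')
rows([(R,[554,-104,150]),(R,[554,-104,100])])
a=cv2.imread('pics/top10.png')[160:260,70:190];b=cv2.imread('pics/scene10.png')[60:160,260:380]
cv2.imwrite('pics/m10.png',cv2.resize(np.hstack([a,b]),(800,333),interpolation=cv2.INTER_CUBIC))
E
python3 rz.py scene10
```

```text
15.12 q [0.592, 0.236, 1.602, 0.007, 1.3, 0.151] p [492.1, 335.6, 317.1] rpy [3.138, -0.007, 2.011] F [0.1, -0.5, -0.4] open 77.9 g 0.0
row [-0.002, -0.007, -0.002] [-0.425, -0.1293, 0.1614] need 7.6
row [-0.002, -0.007, -0.002] [-0.4253, -0.1293, 0.2114] need 7.9
scene10 [240.  240.9 241.4 242.4] 235
```

View pics/m10.png

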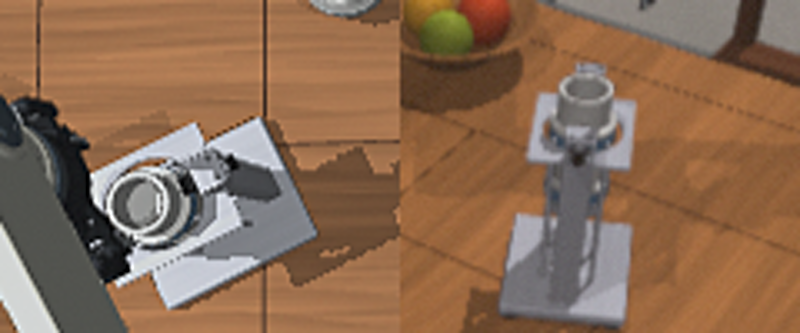

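The view shows the first beaker held down with its rim at about 240 mm (scene crop near (585,95)), and a second belly below it between the rods. Next is the upright beaker.

move_arm([
  [0, 0, 0, -0.055, -0.017, 0, 0.078],
  [0, 0, 0, -0.11, -0.034, 0, 0.078],
  [0, 0, 0, -0.165, -0.05, 0.02, 0.078],
  [0, 0, 0, -0.22, -0.067, 0.05, 0.078],
  [0, 0, 0, -0.275, -0.084, 0.08, 0.078],
  [0, 0, 0, -0.33, -0.1, 0.11, 0.078],
  [0, 0, 0, -0.385, -0.117, 0.14, 0.078],
  [0, 0, 0, -0.425, -0.1293, 0.1614, 0.078],
])

```text
clock: 16.23
eef_pos: [553.1, -105.5, 147.8]
tcp_rot: [-3.138, -0.008, 2.01]
contact_force: [0.2, -0.1, -0.3]
opening: 0.914
grasp_force: 0.0
```

move_arm([
  [0, 0, 0, 0, 0, 0.03, 0.078],
  [0, 0, 0, 0, 0, 0.05, 0.078],
  [0, 0, 0, 0, 0, 0.05, 0.078],
  [0, 0, 0, 0, 0, 0.05, 0.078],
])

```text
clock: 16.73
eef_pos: [554.1, -103.3, 100.3]
tcp_rot: [-3.14, -0.007, 2.011]
contact_force: [0.4, -0.7, -0.1]
opening: 0.916
grasp_force: 0.0
```

Run:
```python
from t import *
st();rows([(R,[554,-104,40])])
p,d=shot('scene','scene11');P=cloud('scene',d);X,Y,Zz=P[...,0],P[...,1],P[...,2]
w=(cv2.cvtColor(p,cv2.COLOR_RGB2HSV)[...,1]<70)&(p.max(2)>100)&(abs(X-554)<40)&(abs(Y+104)<40)&(Zz>62)&(Zz<75)
print(circ(P[w]),w.sum())
```

```text
16.73 q [-0.19, 0.421, 1.869, 0.006, 0.857, -0.634] p [554.1, -103.3, 100.3] rpy [-3.14, -0.007, 2.011] F [0.4, -0.7, -0.1] open 78.2 g 0.0
row [-0.002, -0.007, -0.002] [-0.001, -0.0002, 0.0603] need 1.0
(array([ 553.8, -104.2,   23.8]), 1.5) 121
```

move_arm([
  [0, 0, 0, -0.0005, 0, 0.03, 0.078],
  [0, 0, 0, -0.0005, 0, 0.06, 0.078],
  [0, 0, 0, -0.0005, 0, 0.06, 0.078],
  [0, 0, 0, -0.0005, 0, 0.06, 0.04],
  [0, 0, 0, -0.0005, 0, 0.06, 0.04],
  [0, 0, 0, -0.0005, 0, 0.06, 0.04],
  [0, 0, 0, -0.0005, 0, 0.06, 0.04],
  [0, 0, 0, -0.0005, 0, 0.06, 0.04],
], grip_force=50)

```text
clock: 17.77
eef_pos: [555.3, -103.8, 42.2]
tcp_rot: [3.141, -0.005, 2.011]
contact_force: [-1.6, 0.1, 5.6]
opening: 0.607
grasp_force: 52.1
```

move_arm([
  [0, 0, 0, 0, 0, -0.05, 0.04],
  [0, 0, 0, 0, 0, -0.11, 0.04],
  [0, 0, 0, 0, 0, -0.17, 0.04],
  [0, 0, 0, 0, 0, -0.23, 0.04],
  [0, 0, 0, 0, 0, -0.27, 0.04],
  [0, 0, 0, 0, 0, -0.27, 0.04],
])

```text
clock: 18.52
eef_pos: [557.0, -105.4, 315.2]
tcp_rot: [3.136, -0.002, 2.011]
contact_force: [0.6, 0.2, -1.7]
opening: 0.603
grasp_force: 53.5
```

Run:
```python
from t import *
st();rows([(R,[491,335,310])])
```

```text
18.52 q [-0.192, 0.19, 1.663, 0.005, 1.285, -0.634] p [557.0, -105.4, 315.2] rpy [3.136, -0.002, 2.011] F [0.6, 0.2, -1.7] open 51.5 g 53.5
row [0.005, -0.002, -0.002] [0.4266, 0.1278, 0.0066] need 7.1
```

move_arm([
  [0, 0, 0, 0.06, 0.018, 0, 0.04],
  [0, 0, 0, 0.12, 0.036, 0, 0.04],
  [0, 0, 0, 0.18, 0.055, 0, 0.04],
  [0, 0, 0, 0.24, 0.073, 0, 0.04],
  [0, 0, 0, 0.3, 0.092, 0, 0.04],
  [0, 0, 0, 0.36, 0.11, 0, 0.04],
  [0, 0, 0, 0.41, 0.126, 0, 0.04],
  [0, 0, 0, 0.4238, 0.1299, 0, 0.04],
])

```text
clock: 19.52
eef_pos: [491.0, 336.2, 311.9]
tcp_rot: [-3.139, -0.007, 2.014]
contact_force: [0.5, 0.2, -0.9]
opening: 0.604
grasp_force: 53.4
```

move_arm([
  [0, 0, 0, 0, 0, 0, 0.04],
  [0, 0, 0, 0, 0, 0, 0.04],
  [0, 0, 0, 0, 0, 0, 0.04],
])

```text
clock: 19.9
eef_pos: [492.7, 332.3, 313.0]
tcp_rot: [-3.14, -0.006, 2.009]
contact_force: [-0.1, -0.2, -0.9]
opening: 0.601
grasp_force: 53.4
```

```bash
python3 m.py 338 12; python3 rz.py scene12
```

```text
19.9 q [0.587, 0.239, 1.606, 0.007, 1.297, 0.147] p [492.7, 332.3, 313.0] rpy [-3.14, -0.006, 2.009] F [-0.1, -0.2, -0.9] open 51.3 g 53.4
top 332.0 (array([492.9, 330.4,  23. ]), 1.35) 46
top 298.0 (array([496.3, 319. ,  20. ]), 4.3) 150
scene 332.0 (array([491.9, 332. ,  24.2]), 1.81) 101
scene 298.0 (array([491. , 332.8,  30.6]), 2.64) 100
scene 310.0 (array([492.3, 331.8,  24.3]), 1.45) 99
row [-0.001, -0.006, -0.003] [0.0016, -0.0008, 0.0371] need 0.6
scene12 [338.2 339.6 340.4 341.3] 442
```

move_arm([
  [0, 0, 0, 0.0035, -0.0002, 0.012, 0.04],
  [0, 0, 0, 0.0035, -0.0002, 0.022, 0.04],
  [0, 0, 0, 0.0035, -0.0002, 0.03, 0.04],
  [0, 0, 0, 0.0035, -0.0002, 0.035, 0.04],
  [0, 0, 0, 0.0035, -0.0002, 0.038, 0.04],
  [0, 0, 0, 0.0035, -0.0002, 0.038, 0.04],
], grip_force=70)

```text
clock: 20.75
eef_pos: [491.1, 337.3, 275.7]
tcp_rot: [3.141, -0.007, 2.011]
contact_force: [1.7, 0.2, 5.5]
opening: 0.599
grasp_force: 76.8
```

```bash
python3 m.py 303 13; python3 rz.py scene13
```

```text
20.75 q [0.596, 0.268, 1.65, 0.007, 1.222, 0.153] p [491.1, 337.3, 275.7] rpy [3.141, -0.007, 2.011] F [1.7, 0.2, 5.5] open 51.2 g 76.8
top 297.0 (array([490.2, 335.7,  23.5]), 1.39) 43
top 263.0 (array([494. , 324.2,  20.3]), 4.38) 117
scene 297.0 (array([489.8, 336.6,  24.1]), 1.82) 84
scene 263.0 (array([488.4, 339. ,  29.7]), 2.87) 94
scene 275.0 (array([490. , 335.4,  23.7]), 1.86) 95
row [0.0, -0.007, -0.002] [-0.003, -0.0013, -0.0002] need 0.1
scene13 [301.8 303.2 304.6 453.5] 366
```

move_arm([
  [0, 0, 0, -0.0014, -0.0006, 0.003, 0.04],
  [0, 0, 0, -0.0014, -0.0006, 0.008, 0.04],
  [0, 0, 0, -0.0014, -0.0006, 0.014, 0.04],
  [0, 0, 0, -0.0014, -0.0006, 0.02, 0.04],
  [0, 0, 0, -0.0014, -0.0006, 0.026, 0.04],
  [0, 0, 0, -0.0014, -0.0006, 0.032, 0.04],
  [0, 0, 0, -0.0014, -0.0006, 0.034, 0.04],
  [0, 0, 0, -0.0014, -0.0006, 0.034, 0.04],
])

```text
clock: 21.85
eef_pos: [491.4, 336.4, 242.3]
tcp_rot: [3.14, -0.007, 2.011]
contact_force: [1.1, 0.9, 8.0]
opening: 0.6
grasp_force: 77.2
```

```bash
python3 m.py 268 14; python3 rz.py scene14
```

```text
21.85 q [0.594, 0.296, 1.689, 0.008, 1.154, 0.151] p [491.4, 336.4, 242.3] rpy [3.14, -0.007, 2.011] F [1.1, 0.9, 8.0] open 51.2 g 77.2
top 262.0 (array([491.3, 333.2,  22.2]), 1.32) 41
top 228.0 (array([494.7, 322.4,  19.7]), 4.57) 122
scene 262.0 (array([490.2, 335.1,  24.2]), 1.59) 85
scene 228.0 (array([489.8, 336.8,  29.8]), 2.85) 90
scene 240.0 (array([491. , 335.7,  24.3]), 1.69) 98
row [0.002, -0.007, -0.002] [-0.0018, -0.0011, -0.0336] need 0.5
scene14 [269.1 270.1 270.8 420.3] 253
```

move_arm([
  [0, 0, 0, -0.0006, -0.0003, 0.005, 0.04],
  [0, 0, 0, -0.0006, -0.0003, 0.01, 0.04],
  [0, 0, 0, -0.0006, -0.0003, 0.016, 0.04],
  [0, 0, 0, -0.0006, -0.0003, 0.022, 0.04],
  [0, 0, 0, -0.0006, -0.0003, 0.027, 0.04],
  [0, 0, 0, -0.0006, -0.0003, 0.031, 0.04],
  [0, 0, 0, -0.0006, -0.0003, 0.034, 0.04],
  [0, 0, 0, -0.0006, -0.0003, 0.034, 0.04],
])

```text
clock: 22.95
eef_pos: [491.5, 336.1, 208.4]
tcp_rot: [3.139, -0.007, 2.011]
contact_force: [1.4, 0.9, 7.2]
opening: 0.598
grasp_force: 77.1
```

```bash
python3 m.py 236 15; python3 rz.py scene15
```

```text
22.95 q [0.593, 0.328, 1.724, 0.008, 1.086, 0.15] p [491.5, 336.1, 208.4] rpy [3.139, -0.007, 2.011] F [1.4, 0.9, 7.2] open 51.1 g 77.1
top 230.0 (array([491.6, 333.1,  22.5]), 1.33) 32
top 196.0 (array([496.2, 319.3,  21.8]), 6.78) 106
top 208.0 (array([502.1, 322.1,  32.9]), 2.17) 20
scene 230.0 (array([490.4, 335.5,  24.4]), 1.9) 76
scene 196.0 (array([489.8, 336.2,  31. ]), 4.57) 57
scene 208.0 (array([490.9, 335.3,  24.6]), 5.0) 106
row [0.002, -0.007, -0.002] [-0.0013, -0.001, -0.0676] need 1.1
scene15 [235.1 236.5 246.5 385.4] 198
```

move_arm([
  [0, 0, 0, 0, 0, -0.002, 0.04],
  [0, 0, 0, 0, 0, -0.004, 0.04],
  [0, 0, 0, 0, 0, -0.006, 0.04],
  [0, 0, 0, 0, 0, -0.007, 0.04],
  [0, 0, 0, 0, 0, -0.007, 0.04],
])

```text
clock: 23.68
eef_pos: [491.4, 336.1, 213.6]
tcp_rot: [3.14, -0.007, 2.01]
contact_force: [6.3, 5.3, -7.1]
opening: 0.596
grasp_force: 75.5
```

```bash
python3 m.py 240 16; python3 rz.py scene16
```

```text
23.68 q [0.593, 0.323, 1.719, 0.008, 1.097, 0.15] p [491.4, 336.1, 213.6] rpy [3.14, -0.007, 2.01] F [6.3, 5.3, -7.1] open 50.9 g 75.5
top 234.0 (array([490.2, 336.4,  24.9]), 1.79) 40
top 200.0 (array([495.1, 321.4,  20. ]), 4.78) 96
top 212.0 (array([510.3, 306.1,  16.2]), 4.34) 20
scene 234.0 (array([490.1, 335.3,  24.2]), 2.01) 84
scene 200.0 (array([489.2, 336.5,  30.4]), 2.53) 51
scene 212.0 (array([491.5, 335.7,  24.7]), 4.5) 109
row [0.001, -0.007, -0.002] [-0.0013, -0.001, -0.0625] need 1.0
scene16 [240.1 240.9 241.7 382.2] 213
```

Latched: the force turned to a pull. Now I'll ease off, open and retreat.

move_arm([
  [0, 0, 0, 0, 0, 0.003, 0.04],
  [0, 0, 0, 0, 0, 0.003, 0.078],
  [0, 0, 0, 0, 0, 0.003, 0.078],
  [0, 0, 0, 0, 0, 0.003, 0.078],
  [0, 0, 0, 0, 0, -0.02, 0.078],
  [0, 0, 0, 0, 0, -0.07, 0.078],
  [0, 0, 0, 0, 0, -0.13, 0.078],
  [0, 0, 0, -0.05, 0, -0.15, 0.078],
])

```text
clock: 24.78
eef_pos: [512.7, 291.1, 367.7]
tcp_rot: [3.137, -0.008, 2.014]
contact_force: [0.1, 0.4, -1.6]
opening: 0.915
grasp_force: 0.0
```

move_arm([
  [0, 0, 0, -0.06, 0, 0, 0.078],
  [0, 0, 0, -0.12, 0, 0, 0.078],
  [0, 0, 0, -0.15, 0, 0, 0.078],
  [0, 0, 0, -0.15, 0, 0, 0.078],
  [0, 0, 0, -0.15, 0, 0, 0.078],
])

```text
clock: 25.4
eef_pos: [575.7, 153.8, 362.4]
tcp_rot: [-3.14, -0.007, 2.01]
contact_force: [-0.3, 0.2, 0.8]
opening: 0.914
grasp_force: 0.0
```

```bash
python3 m.py 240 17; python3 rz.py scene17; python3 -c "
import cv2,numpy as np
a=cv2.imread('pics/top17.png')[160:260,70:190];b=cv2.imread('pics/scene17.png')
u=cv2.resize(np.hstack([a,b[60:160,260:380]]),(640,267),interpolation=cv2.INTER_CUBIC)
c=np.hstack([cv2.resize(b,(426,320)),np.zeros((320,214,3),np.uint8)])
cv2.imwrite('pics/m17.png',np.vstack([u,c]))"
```

```text
25.4 q [0.255, 0.214, 1.533, 0.007, 1.398, -0.186] p [575.7, 153.8, 362.4] rpy [-3.14, -0.007, 2.01] F [-0.3, 0.2, 0.8] open 78.1 g 0.0
top 200.0 (array([488.2, 344.3,  37.4]), 1.82) 38
top 212.0 (array([-4241.8, 24138.7, 24316.4]), 1.62) 19
scene 234.0 (array([489.8, 335.8,  24. ]), 2.03) 86
scene 200.0 (array([488.6, 337.8,  30.4]), 2.55) 52
scene 212.0 (array([490.1, 335.6,  24.7]), 4.27) 98
row [-0.001, -0.007, -0.001] [0.1979, 0.0005, 0.088] need 3.5
scene17 [240.4 240.9 241.7 242.3] 202
```

View pics/m17.png

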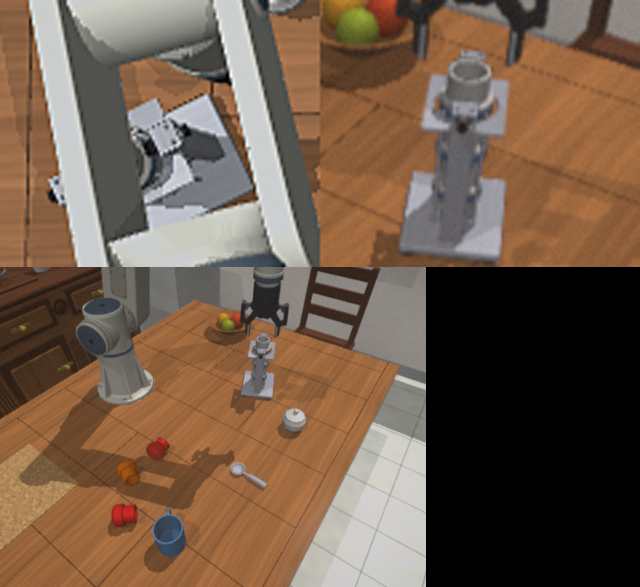

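The pile is down with three bellies visible. The top rim is at 240 mm, the same as at the start, the gripper is clear, and the bystanders haven't moved. Handing in.

```bash
python3 -c "
from rig import order
print(order.sign_off())"
```

```text
the job is handed in; nothing more can be done
None
```

The job is handed in: the fallen beaker was stood up and released, then both beakers were loaded and pressed down until the catches held the pile at its starting rim height; the mug, bowl and spoon were left alone (about 25 s of the 72 s used).

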